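# Dump the bolt skip, ease it back, close the bin

### The job

Tip the small skip over by its handle bar, past its balance point and as far as it goes, so that all three bolts slide out into the bin below. Then bring the emptied skip back upright on its rest, easing it down gently rather than letting it fall back. Once it is upright again, and leaving the bearing, the grease tin and the plastic wedge where they are, push the sliding hatch along its rails until it is fully shut over the bin, with the bolts inside.

Things in the scene. Friction and masses are not known exactly. Their poses are not given: they have to be found in the camera images.
- stand: dark steel base plate fixed to the bench, 430 x 170 x 8 mm, carrying skip, bin and hatch in a row. Origin: on the bench straight below the skip's hinge axis, midway across; the plate spans x -120 to +310 mm, y +-85 mm. +x is the way the skip dumps, roughly to the robot's left; z is up. Two cheek plates at y = +-68 mm, 155 mm high, carry the hinge.
- skip_hinge (a point): centre of the skip's hinge axis, 135 mm above the bench; the axis is level, along the stand's y. The skip is an open grey sheet-metal tub with sloping front, 137 mm long, 112 wide, 62 deep, 0.56 kg with its ballast. It has no spring or catch but is top-heavy: pushed from upright it resists (about 3 N at the handle) up to a balance point, then falls over by itself, hardly damped.
- skip (a joint): angle of the skip in rad: 0 = upright on its rest, 1.75 = tipped fully against its stop, front lip down over the bin. It stays at either end. Balance point about 1.0 rad loaded, 0.9 empty; brought back past it, the skip falls on to its rest unless held. The bolts slide out by about 1.5 rad.
- skip_handle (a point): centre of the skip's round handle bar, 12 mm thick, 108 mm long, along the stand's y. Upright it lies 85 mm behind (stand -x) and 95 mm above the hinge axis; it swings over the top to 109 mm beyond and 67 mm above it. Between bar and tub is a 48 mm gap, open between two 10 mm posts 92 mm apart: fingers fit round the bar, closing along the stand's x, and it can turn between them.
- bin_centre (a point): centre of the floor of the open bin under the skip's lip, 75 mm beyond the hinge axis, 8 mm above the bench; axes as the stand. Inside 132 x 122 mm (x, y) and 55 mm deep.
- hatch (a joint): opening of the flat sliding aluminium hatch in m: 0 = shut over the bin against its frame, 0.15 = fully open (pulled out to the stand's +x). It starts 0.135 to 0.15 open; sliding it takes about 2 to 3 N and it stays where it is left.
- hatch_tab (a point): middle of the top edge of the hatch's upright tab, 100 mm above the bench: 60 mm wide (stand y), 8 mm thick (stand x), 32 mm above the hatch plate, whose top is 68 mm above the bench. The plate reaches 23 mm past the tab's middle to +x. Shut, the tab is 124 mm beyond the hinge axis.
- bolt_a: loose M10 hex bolt, 48 mm long, head 20 mm across, 28 to 46 g, one of three that start lying side by side in the skip. Origin: centre of its underside as it lies; x runs along the shank, away from the head.
- bolt_b: loose M10 hex bolt, 48 mm long, head 20 mm across, 28 to 46 g, one of three that start lying side by side in the skip. Origin: centre of its underside as it lies; x runs along the shank, away from the head.
- bolt_c: loose M10 hex bolt, 48 mm long, head 20 mm across, 28 to 46 g, one of three that start lying side by side in the skip. Origin: centre of its underside as it lies; x runs along the shank, away from the head.
- bearing: bystander: ball bearing, 52 mm across, 15 mm high, on the bench on the robot's side of the stand. Origin: centre of its underside.
- grease_tin: bystander: open round tin, 76 mm across, 42 mm high, on the bench on the robot's side of the stand. Origin: centre of its underside.
- wedge: bystander: plastic wedge, 55 x 22 x 14 mm, on the bench on the robot's side of the stand. Origin: centre of its underside.

How it is judged:
On the way, in this order (a step that is already met when the one before it is completed fails the run):
1. the skip is tipped (over 1.5 rad) and all three bolts lie in the bin (value of joint skip above 1.5 rad and x of bolt_a in the frame of bin_centre between -0.068 and 0.068 m and y of bolt_a in the frame of bin_centre between -0.063 and 0.063 m and z of bolt_a in the frame of bin_centre between -0.01 and 0.055 m and x of bolt_b in the frame of bin_centre between -0.068 and 0.068 m and y of bolt_b in the frame of bin_centre between -0.063 and 0.063 m and z of bolt_b in the frame of bin_centre between -0.01 and 0.055 m and x of bolt_c in the frame of bin_centre between -0.068 and 0.068 m and y of bolt_c in the frame of bin_centre between -0.063 and 0.063 m and z of bolt_c in the frame of bin_centre between -0.01 and 0.055 m), for 0.2 s.
2. the skip is back upright on its rest (under 0.05 rad) and still, the bolts in the bin (value of joint skip below 0.05 rad and velocity of joint skip between -0.1 and 0.1 rad/s and x of bolt_a in the frame of bin_centre between -0.068 and 0.068 m and y of bolt_a in the frame of bin_centre between -0.063 and 0.063 m and z of bolt_a in the frame of bin_centre between -0.01 and 0.055 m and x of bolt_b in the frame of bin_centre between -0.068 and 0.068 m and y of bolt_b in the frame of bin_centre between -0.063 and 0.063 m and z of bolt_b in the frame of bin_centre between -0.01 and 0.055 m and x of bolt_c in the frame of bin_centre between -0.068 and 0.068 m and y of bolt_c in the frame of bin_centre between -0.063 and 0.063 m and z of bolt_c in the frame of bin_centre between -0.01 and 0.055 m), for 0.2 s.
At the end, for the whole second after the job is handed in: The hatch is shut to within 5 mm, all three bolts are inside the bin under it, and the skip stands upright on its rest (within 0.05 rad); skip and hatch are at rest and the bystanders within 30 mm of where they stood (all of step 2 and value of joint hatch below 0.005 m and velocity of joint hatch between -0.02 and 0.02 m/s); the robot touches nothing.
It fails at once if the skip falls back on to its rest (faster than 1.5 rad/s in the last 0.3 rad) (value of joint skip below 0.3 rad and velocity of joint skip below -1.5 rad/s).
It fails at once if the ball bearing is moved more than 30 mm (distance of bearing from where it was at the start of the episode above 0.03 m).
It fails at once if the grease tin is moved more than 30 mm (distance of grease_tin from where it was at the start of the episode above 0.03 m).
It fails at once if the plastic wedge is moved more than 30 mm (distance of wedge from where it was at the start of the episode above 0.03 m).
It also fails if it takes over 64 s, if anything falls off the work surface, if the arm or the gripper's body presses on something with over 40 N, if the wrist force passes 120 N, or if a joint passes its speed limit or range.

### The arm

A 6-joint arm with a two-finger parallel gripper is mounted at the origin on a cart in front of the work surface, level with it; the furniture and walls round the work are solid. World frame = base frame: x ahead of the robot, y to its left, z up, the work surface at z = 0. Lengths are in m, angles in rad, forces in N, time in s.
With the tool pointing down it reaches from about 0.425 to 0.95 m from the base axis. Payload 3.5 kg.
Tool frame: the origin (TCP) lies at the very end of the fingers, on their centre line; the grasp point (between the pads) lies 19 mm behind it; z points along the fingers, y is the line along which they close (so a half turn about z gives the same grasp; the last joint's range is limited). The gripper opens to 85 mm and grips with 20 to 120 N. Pads are 22 mm wide; open, the fingers measure 114 mm over their backs; the gripper's body (76 mm by 85 mm) begins 54 mm behind the grasp point. The pads swing forward as they close: fully open they stand 13 mm farther back than shut.
Start: joints at [-1.354, 0.286, 1.577, -0, 1.279, -0.15], TCP at [0.242, -0.63, 0.231] pointing down, gripper open.
Joint ranges: [-2.77, 2.77], [-0.9, 2.22], [0.21, 2.48], [-1.53, 4.67], [0.24, 2.81], [-2.84, 2.84]. Speed limits (rad/s): [2.79, 2.79, 3.14, 3.14, 3.14, 3.14].

### API

Orientations are given as a unit quaternion [x, y, z, w].
In Python, from plant import ctrl gives the robot as it stands.
- The arm moves only by the shell command python3 inch.py 'ROWS' [FORCE]. ROWS is a JSON object whose key "motion" holds a list of rows, 1 to 10 of them, each of 7 numbers: dx, dy, dz in m, then a rotation vector rx, ry, rz in rad, then the opening from 0.0 (shut) to 1.0 (fully open); each row is the pose to reach, as a shift and turn from the pose commanded when the command began, along the tool's axes at that moment; what a row does not reach only later rows make up. A row lasts 1/8 s, in which the tool goes at most 0.0625 m and 0.188 rad, less where a joint would pass 70% of its speed; a pose out of reach is approached as far as the arm can. The fingers move at their own pace and stop on an object; FORCE is the grip in N (left out, the last holds). Time passes only in rows, so rows that do not move let the fingers close. It prints the time, the measured TCP pose, the force, the opening and the grip force at its end. Input that does not fit is refused with a message, and nothing moves.
- ctrl.get_state(): the state, without advancing time (a new reading comes with each control period).
- ctrl.read_camera(name): name is "scene" or "top" or "wrist"; returns a dict with "pixels" (384x512x3 uint8, red, green, blue), "camera_matrix" (3x3 intrinsics, pixels), "xyz" and "orientation" of the camera in the world. Camera axes: x right, y down, z forward; pixel columns grow to the right and rows downward; lengths in m; the calibration is good to about 2 mm. A picture is of the moment at which its call begins. There is no depth.
- ctrl.sign_off(): hands the job in; it is judged then, once.
The state is a dict: "time": time; "qpos": joint angles; "dq": joint speeds; "joint_efforts": joint torques, N m; "eef_pos": TCP position; "tcp_rot": TCP orientation; "contact_force": force on the tool from outside, world axes, zero at the start; "wrist_torque": the same for the moment, N m; "opening": opening from 0.0 (shut) to 1.0 (fully open); "finger_force": force on a finger pad.
Only numpy, scipy, OpenCV 4.12 (cv2) and the standard library are available. Lean on these libraries where they do the work, as an engineer would, in place of code of your own. Each camera call takes 0.05 s, during which the arm holds its last target. There are 200 camera calls.

## Working session

There is one attempt and no reset: what is moved stays moved. The work goes in short steps, Python scripts to look and compute and a shell command to move; the robot and the scene stay as the last step left them, time stands still between calls to the robot, and variables do not carry over. Pictures are saved under pics/ and viewed, at most 10 in all, crops included, and the job is handed in when it is done.

```bash
ls; mkdir -p pics
python3 - <<'E'
from plant import ctrl
import cv2,numpy as np
np.set_printoptions(precision=4,suppress=True)
for n in("scene","top"):
    c=ctrl.read_camera(n); cv2.imwrite(f"pics/{n}0.png",c["pixels"][:,:,::-1]); print(n,c["camera_matrix"],c["xyz"],c["orientation"])
    np.savez(f"{n}0.npz",**{k:np.array(v) for k,v in c.items()})
print(ctrl.get_state())
E
```

```text
inch.py
pics
plant.py
scene [[449.3876   0.     253.1597]
 [  0.     449.3876 194.7498]
 [  0.       0.       1.    ]] [-0.1077 -0.5348  0.605 ] [ 0.7845 -0.3575  0.2232 -0.455 ]
top [[439.2438   0.     261.4927]
 [  0.     439.2438 188.3797]
 [  0.       0.       1.    ]] [ 0.3684 -0.0166  1.2233] [-0.6965  0.7151 -0.0386  0.0444]
{'time': 0.1, 'qpos': array([-1.354 ,  0.2871,  1.5781, -0.    ,  1.2786, -0.15  ]), 'dq': array([-0.0007, -0.0016, -0.0027,  0.0009,  0.0009, -0.    ]), 'joint_efforts': array([  0.0006, -40.7296, -29.3701,  -0.0001,   0.0034,   0.    ]), 'eef_pos': array([ 0.242 , -0.6295,  0.23  ]), 'tcp_rot': array([ 0.9832,  0.1824, -0.    , -0.0011]), 'contact_force': array([ 0.0343, -0.7479,  0.2681]), 'wrist_torque': array([ 0.0432,  0.0557, -0.0001]), 'finger_force': 0.0, 'opening': 0.998770938598347}
```

View pics/scene0.png

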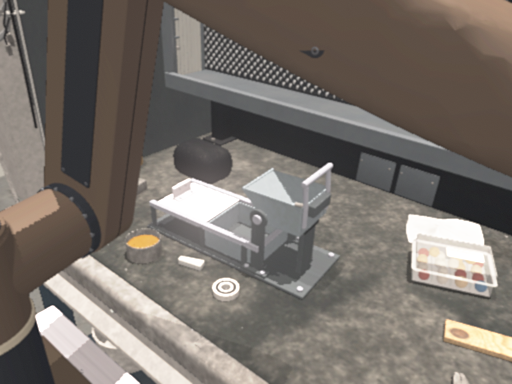

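View pics/top0.png

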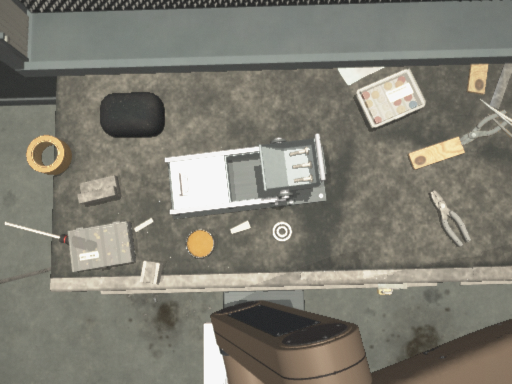

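The scene view shows the skip's white handle bar running from about (305,183) to (331,167), with the hatch to its left. In the top view the bar is at about (320,136)-(323,179), with the hatch tab near (180,185). I'll enlarge both to get precise points.

Run:
```python
import cv2,numpy as np
a=cv2.imread("pics/top0.png")[125:222,155:345]; b=cv2.imread("pics/scene0.png")[155:300,140:345]
a=cv2.resize(a,None,fx=4,fy=4,interpolation=cv2.INTER_CUBIC)
b=cv2.resize(b,None,fx=3.9,fy=3.9,interpolation=cv2.INTER_CUBIC)
cv2.imwrite("pics/a.png",a);cv2.imwrite("pics/b.png",b);print(a.shape,b.shape)
```

```text
(388, 760, 3) (566, 800, 3)
```

View pics/a.png

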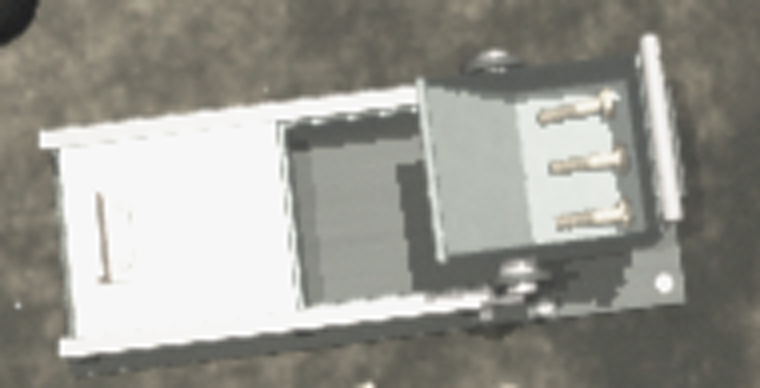

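View pics/b.png

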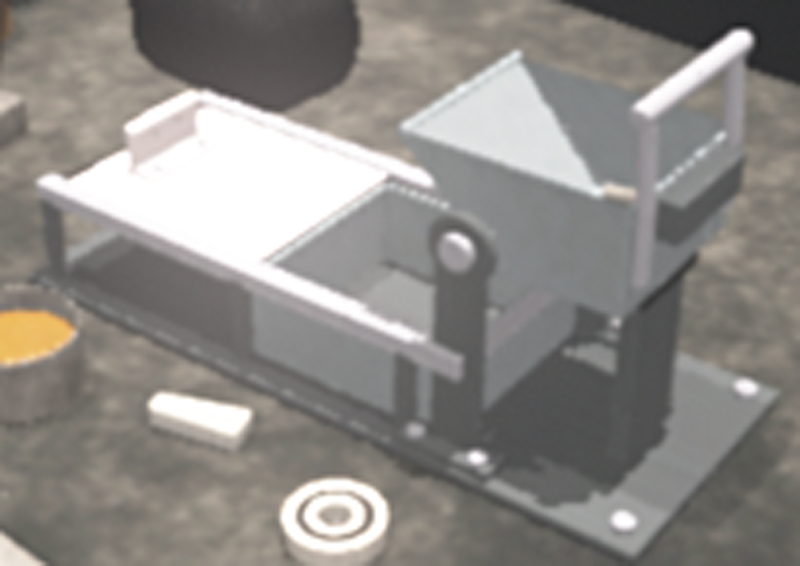

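The crops resolve the bar ends, the stand corner, and the tab's top edge. Bar ends are (317.5,134.5) and (323.3,178.8) in the top view, and (330,165.8) and (305.4,182.7) in the scene view. Next: triangulate these and check them against the known heights and sizes.

```bash
cat > h.py <<'E'
import numpy as np,cv2
from scipy.spatial.transform import Rotation as R
np.set_printoptions(precision=4,suppress=True)
def ray(c,p):
    d=R.from_quat(c["orientation"]).apply(np.linalg.inv(c["camera_matrix"])@[p[0],p[1],1.]); return np.array(c["xyz"]),d
def onz(c,p,z):
    o,d=ray(c,p); return o+d*(z-o[2])/d[2]
def tri(c1,p1,c2,p2):
    (a,u),(b,v)=ray(c1,p1),ray(c2,p2); s=np.linalg.lstsq(np.stack([u,-v],1),b-a,rcond=None)[0]
    P,Q=a+u*s[0],b+v*s[1]; return (P+Q)/2,np.linalg.norm(P-Q)
E
python3 - <<'E'
from h import *
T=dict(np.load("top0.npz"));S=dict(np.load("scene0.npz"))
ta=lambda x,y:(155+(x+.5)/4-.5,125+(y+.5)/4-.5)
sb=lambda x,y:(140+(x+.5)/3.9-.5,155+(y+.5)/3.9-.5)
f,e1=tri(T,ta(650,40),S,sb(741,42)); n,e2=tri(T,ta(672,213),S,sb(645,107)); print("bar",f,n,e1,e2,np.linalg.norm(f-n),(f+n)/2)
c1,e=tri(T,ta(683,302),S,sb(632,556)); print("corner",c1,e,onz(S,sb(632,556),.008),onz(T,ta(683,302),.008)); c2=onz(S,sb(778,393),.008); 
print("far corner",c2)
for p in [(127,127),(193,92)]: print("tab",onz(S,sb(*p),.1))
for p in [(98,193),(106,283)]: print("tabtop",onz(T,ta(*p),.068),onz(T,ta(*p),.1))
# stand long axis from rails (top view, upper/lower rail outer edges)
for a,b in [((41,138),(415,92)),((62,352),(490,303))]:
    A,B=onz(T,ta(*a),.08),onz(T,ta(*b),.08);d=A-B;print("rail yaw",np.degrees(np.arctan2(d[1],d[0])))
d=(f-n);print("bar dir yaw of stand x",np.degrees(np.arctan2(d[1],d[0]))+90)
for nm,p in [("bearing",(225.5,288)),("tin",(143,242)),("wedge",(191,263))]: print(nm,onz(S,p,.015 if nm!="tin" else .035))
E
```

```text
bar [ 0.607  -0.1413  0.2295] [ 0.506  -0.1501  0.234 ] 0.0009448180589578903 0.0014560898370144688 0.10147087016844687 [ 0.5565 -0.1457  0.2318]
corner [ 0.4751 -0.1858  0.0047] 0.0013544048241626188 [ 0.4724 -0.1882  0.008 ] [ 0.4744 -0.1848  0.008 ]
far corner [ 0.6396 -0.1728  0.008 ]
tab [0.4918 0.2048 0.1   ]
tab [0.5505 0.21   0.1   ]
tabtop [0.5524 0.2094 0.068 ] [0.5473 0.2031 0.1   ]
tabtop [0.492  0.2043 0.068 ] [0.4885 0.1982 0.1   ]
rail yaw 95.54224741060672
rail yaw 95.02609234637849
bar dir yaw of stand x 94.97765701552314
bearing [ 0.3874 -0.0651  0.015 ]
tin [0.3603 0.1546 0.035 ]
wedge [0.3965 0.0431 0.015 ]
```

Everything checks out: bar z is 0.231 against 0.230 nominal, yaw is 95°, the corner agrees within 2 mm, and the hatch is about 0.143 open. Next I'll work out the approach shift.

```bash
cat >> h.py <<'E'
# stand frame
YAW=np.radians(95.1); X=np.array([np.cos(YAW),np.sin(YAW),0]); Y=np.array([-X[1],X[0],0]); H=np.array([.5565,-.1457,0])+.085*X+[0,0,.135]
Rdown=R.from_matrix(np.stack([np.cross(-X,[0,0,-1]),-X,[0,0,-1]],1))   # tool y = -stand x, z down
def shift(s,tgt,Rt=Rdown):
    r=R.from_quat(s["tcp_rot"]); return r.inv().apply(np.array(tgt)-s["eef_pos"]),(r.inv()*Rt).as_rotvec()
def bar(a,dz=-.019):
    t=np.arctan2(.095,-.085)-a; return H+.1275*(np.cos(t)*X+np.sin(t)*np.array([0,0,1]))+[0,0,dz]
E
python3 - <<'E'
from h import *
from plant import ctrl
s=ctrl.get_state(); print(H,shift(s,bar(0)+[0,0,.08]))
E
python3 inch.py '{"motion": [[0.02,-0.01,-0.03,0,0,0.02,1],[0.06,-0.04,-0.06,0,0,0.04,1],[0.11,-0.08,-0.06,0,0,0.07,1],[0.16,-0.115,-0.06,0,0,0.1,0.9],[0.21,-0.15,-0.06,0,0,0.13,0.8],[0.26,-0.185,-0.06,0,0,0.16,0.7],[0.31,-0.22,-0.06,0,0,0.19,0.6],[0.36,-0.26,-0.06,0,0,0.22,0.6],[0.41,-0.295,-0.06,0,0,0.25,0.6],[0.45,-0.325,-0.06,0,0,0.278,0.6]]}' 20
python3 - <<'E'
from h import *
from plant import ctrl
s=ctrl.get_state(); print(shift(s,bar(0)+[0,0,.08]),s["qpos"],s["contact_force"])
E
```

```text
time: 1.35
eef_pos: [0.5463, -0.1629, 0.2909]
tcp_rot: [0.999, 0.044, -0.0, -0.0]
contact_force: [0.1, -0.2, 0.5]
opening: 0.602
finger_force: 0.0
(array([ 0.0117, -0.0163, -0.0001]), array([-0.0004,  0.0004, -0.    ])) [-0.4678  0.0147  1.7725  0.0001  1.3549  1.0139] [ 0.1057 -0.2053  0.5097]
```

```bash
python3 inch.py '{"motion": [[0.012,-0.016,0,0,0,0,0.6],[0.012,-0.016,0,0,0,0,0.6],[0.012,-0.016,0.03,0,0,0,0.6],[0.012,-0.016,0.055,0,0,0,0.6],[0.012,-0.016,0.07,0,0,0,0.6],[0.012,-0.016,0.08,0,0,0,0.6],[0.012,-0.016,0.08,0,0,0,0.6]]}'
python3 - <<'E'
from h import *
from plant import ctrl
s=ctrl.get_state(); print(shift(s,bar(0)),s["contact_force"])
c=ctrl.read_camera("scene"); cv2.imwrite("pics/s1.png",cv2.resize(c["pixels"][140:310,140:400,::-1],None,fx=3,fy=3))
E
```

```text
time: 2.22
eef_pos: [0.5558, -0.1488, 0.211]
tcp_rot: [0.999, 0.044, -0.0, -0.0]
contact_force: [0.4, -0.7, -0.2]
opening: 0.6
finger_force: 0.0
(array([ 0.001 , -0.003 , -0.0001]), array([-0.0003,  0.0008, -0.0009])) [ 0.3695 -0.6654 -0.2243]
```

View pics/s1.png

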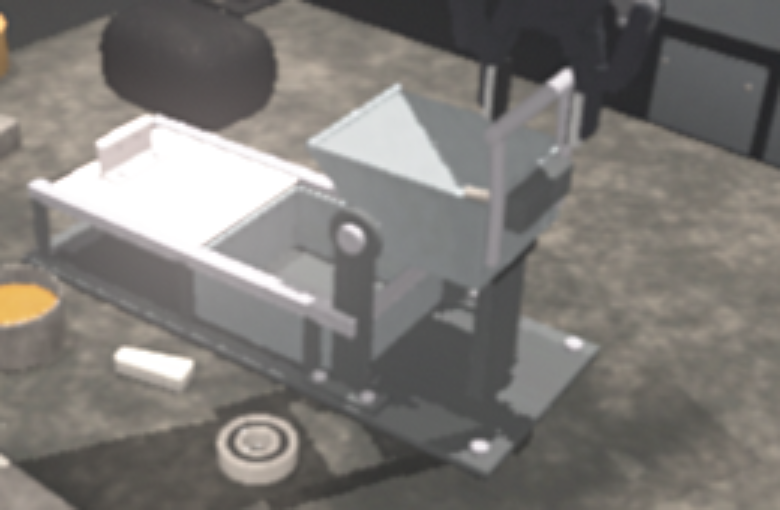

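The fingers straddle the bar, left finger at (490,90) and right finger at (585,115), as the kinematics say. I'll close gently and check the opening, which should be about 0.14 for a 12 mm bar.

```bash
python3 inch.py '{"motion": [[0.001,-0.002,0,0,0,0,0.4],[0.001,-0.002,0,0,0,0,0.2],[0.001,-0.002,0,0,0,0,0],[0.001,-0.002,0,0,0,0,0],[0.001,-0.002,0,0,0,0,0]]}' 25
python3 - <<'E'
from h import *
from plant import ctrl
s=ctrl.get_state(); p=s["eef_pos"]; print(shift(s,bar(0)),s["contact_force"])
for a in np.arange(.1,1.76,.15): print(round(a,2),shift(s,p+bar(a)-bar(0))[0])
print(1.75,shift(s,p+bar(1.75)-bar(0))[0])
E
```

```text
time: 2.9
eef_pos: [0.5573, -0.1451, 0.2122]
tcp_rot: [0.999, 0.045, 0.0, -0.001]
contact_force: [-0.2, 6.6, 4.4]
opening: 0.13
finger_force: 24.8
(array([-0.0008,  0.0006,  0.0011]), array([-0.0021, -0.001 ,  0.0002])) [-0.1866  6.5885  4.3827]
0.1 [ 0.     -0.0099 -0.008 ]
0.25 [ 0.     -0.0262 -0.018 ]
0.4 [ 0.     -0.0438 -0.0255]
0.55 [ 0.     -0.0623 -0.0303]
0.7 [ 0.     -0.0813 -0.0323]
0.85 [ 0.     -0.1004 -0.0314]
1.0 [ 0.     -0.1191 -0.0276]
1.15 [ 0.     -0.1371 -0.0211]
1.3 [ 0.     -0.1539 -0.012 ]
1.45 [ 0.     -0.1691 -0.0005]
1.6 [ 0.     -0.1824  0.0132]
1.75 [ 0.     -0.1936  0.0287]
1.75 [ 0.     -0.1936  0.0287]
```

```bash
python3 inch.py '{"motion": [[0,-0.01,-0.008,0,0,0,0],[0,-0.0206,-0.015,0,0,0,0],[0,-0.032,-0.021,0,0,0,0],[0,-0.0438,-0.0255,0,0,0,0],[0,-0.056,-0.029,0,0,0,0],[0,-0.0686,-0.0313,0,0,0,0],[0,-0.0813,-0.0323,0,0,0,0],[0,-0.094,-0.032,0,0,0,0],[0,-0.1067,-0.0305,0,0,0,0],[0,-0.1191,-0.0276,0,0,0,0]]}'
python3 - <<'E'
from h import *
from plant import ctrl
s=ctrl.get_state(); p=s["eef_pos"]; print(shift(s,bar(1)),s["contact_force"])
for a in np.arange(1.1,1.76,.1): print(round(a,2),(bar(a)-bar(1))@np.stack([-X,[0,0,-1]],1))
E
```

```text
time: 4.15
eef_pos: [0.5461, -0.0262, 0.2395]
tcp_rot: [0.999, 0.045, -0.0, -0.0]
contact_force: [-2.0, -1.1, 0.4]
opening: 0.127
finger_force: 26.4
(array([-0.0002,  0.0009,  0.0007]), array([-0.001 ,  0.0003,  0.0001])) [-1.9836 -1.1389  0.3933]
1.1 [-0.0121  0.004 ]
1.2 [-0.0237  0.0092]
1.3 [-0.0348  0.0155]
1.4 [-0.0452  0.0229]
1.5 [-0.0547  0.0314]
1.6 [-0.0634  0.0407]
1.7 [-0.0712  0.0508]
```

```bash
python3 inch.py '{"motion": [[0,-0.012,0.004,0,0,0,0],[0,-0.0237,0.0092,0,0,0,0],[0,-0.0348,0.0155,0,0,0,0],[0,-0.0452,0.0229,0,0,0,0],[0,-0.0547,0.0314,0,0,0,0],[0,-0.0634,0.0407,0,0,0,0],[0,-0.0712,0.0508,0,0,0,0],[0,-0.0712,0.0508,0,0,0,0],[0,-0.0712,0.0508,0,0,0,0],[0,-0.0712,0.0508,0,0,0,0]]}'
python3 - <<'E'
from h import *
from plant import ctrl
s=ctrl.get_state(); p=s["eef_pos"]; print(shift(s,bar(1.7)),s["contact_force"])
c=ctrl.read_camera("scene"); cv2.imwrite("pics/s2.png",cv2.resize(c["pixels"][140:310,140:400,::-1],None,fx=3,fy=3))
E
```

```text
time: 5.4
eef_pos: [0.5396, 0.0431, 0.1879]
tcp_rot: [0.999, 0.044, -0.001, -0.0]
contact_force: [-3.2, 0.8, -0.8]
opening: 0.13
finger_force: 28.1
(array([ 0.0001, -0.0006, -0.0002]), array([-0.0003,  0.0016, -0.0007])) [-3.2323  0.8291 -0.8288]
```

View pics/s2.png

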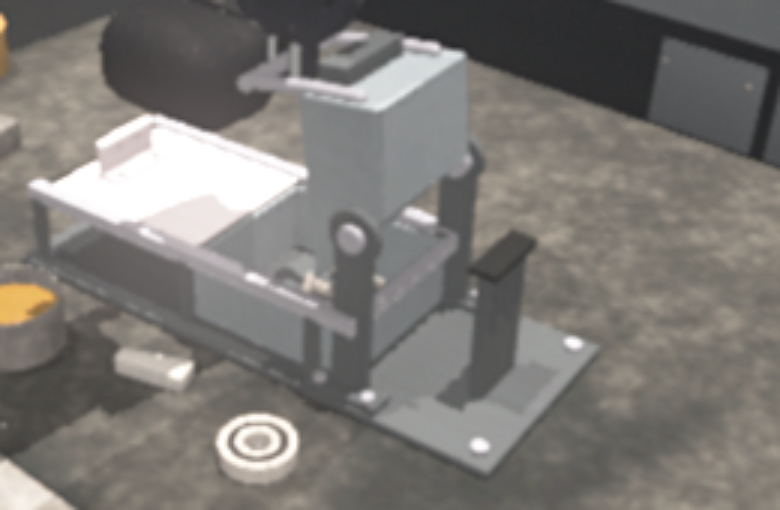

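The skip is fully tipped with the bar still in the fingers. Bolts show in the bin at about (310,280) and (375,282). I'll press to the stop and dwell so that all three slide out.

```bash
python3 inch.py '{"motion": [[0,-0.003,0.0045,0,0,0,0],[0,-0.003,0.0045,0,0,0,0],[0,0.002,-0.002,0,0,0,0],[0,-0.003,0.0045,0,0,0,0],[0,-0.003,0.0045,0,0,0,0],[0,-0.003,0.0045,0,0,0,0],[0,-0.003,0.0045,0,0,0,0],[0,-0.003,0.0045,0,0,0,0],[0,0,0,0,0,0,0],[0,0,0,0,0,0,0]]}'
python3 - <<'E'
from h import *
from plant import ctrl
s=ctrl.get_state(); print(shift(s,bar(1.7)),s["contact_force"])
for a in np.arange(1.6,.6,-.1): print(round(a,2),(bar(a)-bar(1.7))@np.stack([-X,[0,0,-1]],1))
print("from .7")
for a in [.64,.58,.52,.46,.4,.34,.28,.22,.16,.1]: print(a,(bar(a)-bar(.7))@np.stack([-X,[0,0,-1]],1))
E
```

```text
time: 6.7
eef_pos: [0.5397, 0.0428, 0.1885]
tcp_rot: [0.999, 0.044, -0.001, 0.0]
contact_force: [-5.7, 0.4, -2.9]
opening: 0.132
finger_force: 28.0
(array([-0.    , -0.0009,  0.0004]), array([-0.    ,  0.0014, -0.0006])) [-5.7024  0.4048 -2.8564]
1.6 [ 0.0077 -0.0101]
1.5 [ 0.0164 -0.0195]
1.4 [ 0.026  -0.0279]
1.3 [ 0.0364 -0.0353]
1.2 [ 0.0474 -0.0416]
1.1 [ 0.0591 -0.0468]
1.0 [ 0.0712 -0.0508]
0.9 [ 0.0836 -0.0536]
0.8 [ 0.0962 -0.0551]
0.7 [ 0.109  -0.0554]
from .7
0.64 [0.0076 0.0005]
0.58 [0.0152 0.0014]
0.52 [0.0228 0.0027]
0.46 [0.0302 0.0046]
0.4 [0.0375 0.0068]
0.34 [0.0447 0.0095]
0.28 [0.0516 0.0126]
0.22 [0.0584 0.0162]
0.16 [0.065  0.0201]
0.1 [0.0713 0.0244]
```

```bash
python3 inch.py '{"motion": [[0,0.0077,-0.0101,0,0,0,0],[0,0.0164,-0.0195,0,0,0,0],[0,0.026,-0.0279,0,0,0,0],[0,0.0364,-0.0353,0,0,0,0],[0,0.0474,-0.0416,0,0,0,0],[0,0.0591,-0.0468,0,0,0,0],[0,0.0712,-0.0508,0,0,0,0],[0,0.0836,-0.0536,0,0,0,0],[0,0.0962,-0.0551,0,0,0,0],[0,0.109,-0.0554,0,0,0,0]]}'
python3 inch.py '{"motion": [[0,0.0076,0.0005,0,0,0,0],[0,0.0152,0.0014,0,0,0,0],[0,0.0228,0.0027,0,0,0,0],[0,0.0302,0.0046,0,0,0,0],[0,0.0375,0.0068,0,0,0,0],[0,0.0447,0.0095,0,0,0,0],[0,0.0516,0.0126,0,0,0,0],[0,0.0584,0.0162,0,0,0,0],[0,0.065,0.02,0,0,0,0],[0,0.0713,0.0244,0,0,0,0]]}'
python3 - <<'E'
from h import *
from plant import ctrl
s=ctrl.get_state(); print(shift(s,bar(0)),s["contact_force"])
for a in (.075,.05,.025,0): print(a,(bar(a)-bar(.1))@np.stack([-X,[0,0,-1]],1))
E
```

```text
time: 7.95
eef_pos: [0.5505, -0.0668, 0.2467]
tcp_rot: [0.999, 0.044, 0.002, 0.001]
contact_force: [-4.3, 0.7, 0.4]
opening: 0.125
finger_force: 25.3
time: 9.2
eef_pos: [0.5569, -0.1363, 0.2185]
tcp_rot: [0.999, 0.044, 0.001, -0.0]
contact_force: [5.5, 1.0, -0.7]
opening: 0.13
finger_force: 27.0
(array([-0.0012,  0.0094,  0.0075]), array([-0.0006, -0.0023, -0.0003])) [ 5.5429  0.9693 -0.7079]
0.075 [0.0026 0.0019]
0.05 [0.0051 0.0039]
0.025 [0.0075 0.0059]
0 [0.0099 0.008 ]
```

Lower the last 0.1 rad and hold.

```bash
python3 inch.py '{"motion": [[0,0.0026,0.0019,0,0,0,0],[0,0.005,0.0039,0,0,0,0],[0,0.0075,0.006,0,0,0,0],[0,0.01,0.008,0,0,0,0],[0,0.0105,0.009,0,0,0,0],[0,0.0105,0.009,0,0,0,0],[0,0.0105,0.009,0,0,0,0]]}'
python3 - <<'E'
from h import *
from plant import ctrl
s=ctrl.get_state(); print(shift(s,bar(0)),s["contact_force"])
c=ctrl.read_camera("top"); cv2.imwrite("pics/t2.png",cv2.resize(c["pixels"][125:222,155:345,::-1],None,fx=4,fy=4))
E
```

```text
time: 10.07
eef_pos: [0.5576, -0.145, 0.2112]
tcp_rot: [0.999, 0.045, 0.001, -0.002]
contact_force: [1.8, 4.7, 5.5]
opening: 0.131
finger_force: 27.6
(array([-0.0011,  0.0006,  0.0002]), array([-0.0036, -0.0015,  0.0001])) [1.7519 4.6512 5.4958]
```

View pics/t2.png

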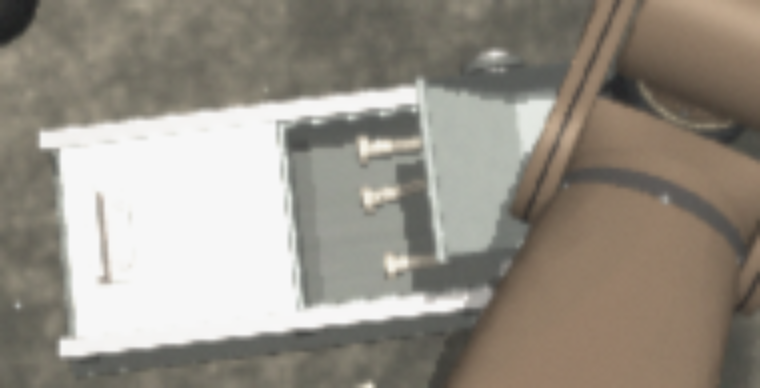

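The top view shows all three bolts in the bin, heads at about (370,148), (372,198) and (395,263), and the skip is on its rest. I'll release, lift, then move over beyond the hatch tab with the fingers closed.

```bash
python3 inch.py '{"motion": [[0,0,0,0,0,0,0.2],[0,0,0,0,0,0,0.4],[0,0,0,0,0,0,0.5],[0,0,0,0,0,0,0.5],[0,0,-0.02,0,0,0,0.5],[0,0,-0.05,0,0,0,0.5],[0,0,-0.08,0,0,0,0.5],[0,0,-0.1,0,0,0,0.5],[0,0,-0.1,0,0,0,0.3]]}'
python3 - <<'E'
from h import *
from plant import ctrl
s=ctrl.get_state(); print(shift(s,H*[1,1,0]+.305*X+[0,0,.3]),s["contact_force"])
E
```

```text
time: 11.25
eef_pos: [0.5579, -0.1471, 0.3131]
tcp_rot: [0.999, 0.044, 0.002, 0.001]
contact_force: [0.4, -0.9, -0.3]
opening: 0.309
finger_force: 0.0
(array([-0.0014, -0.3916,  0.0121]), array([ 0.0025, -0.0043, -0.0002])) [ 0.3862 -0.8987 -0.2667]
```

```bash
python3 inch.py '{"motion": [[0,-0.03,0,0,0,0,0],[0,-0.08,0,0,0,0,0],[0,-0.135,0,0,0,0,0],[0,-0.19,0,0,0,0,0],[0,-0.245,0,0,0,0,0],[0,-0.3,0.01,0,0,0,0],[0,-0.35,0.01,0,0,0,0],[0,-0.38,0.01,0,0,0,0],[0,-0.392,0.01,0,0,0,0],[0,-0.392,0.01,0,0,0,0]]}' 25
python3 - <<'E'
from h import *
from plant import ctrl
s=ctrl.get_state(); print(shift(s,H*[1,1,0]+.305*X+[0,0,.08]),s["qpos"])
c=ctrl.read_camera("scene"); cv2.imwrite("pics/s3.png",cv2.resize(c["pixels"][120:310,110:370,::-1],None,fx=3,fy=3))
print(R.from_quat(c["orientation"]).inv().apply(s["eef_pos"]-c["xyz"]))
E
```

```text
time: 12.5
eef_pos: [0.5219, 0.2437, 0.2992]
tcp_rot: [0.999, 0.045, -0.001, 0.0]
contact_force: [0.5, 0.2, -1.2]
opening: -0.003
finger_force: 0.0
(array([0.0002, 0.0007, 0.2192]), array([0.0008, 0.0016, 0.0007])) [ 0.2609  0.0242  1.748  -0.0005  1.3711  1.7421]
[-0.1964 -0.2154  1.0055]
```

View pics/s3.png

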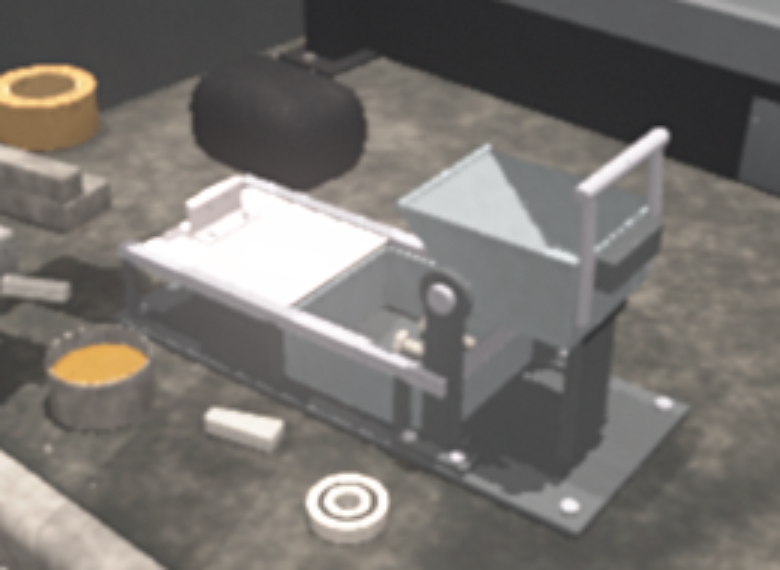

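The skip stands upright and empty, and the bystanders haven't moved. The tab is at (215,200) in this crop, clear of my descent point. Next I'll descend to z 0.08, watching the force.

```bash
python3 inch.py '{"motion": [[0,0,0.04,0,0,0,0],[0,0,0.09,0,0,0,0],[0,0,0.14,0,0,0,0],[0,0,0.18,0,0,0,0],[0,0,0.205,0,0,0,0],[0,0,0.218,0,0,0,0],[0,0,0.218,0,0,0,0]]}'
python3 - <<'E'
from h import *
from plant import ctrl
s=ctrl.get_state(); print(shift(s,H*[1,1,0]+.305*X+[0,0,.08]),s["contact_force"])
E
```

```text
time: 13.42
eef_pos: [0.5221, 0.2428, 0.0816]
tcp_rot: [0.999, 0.044, -0.001, 0.0]
contact_force: [-1.0, 0.1, 0.3]
opening: -0.003
finger_force: 0.0
(array([-0.0003, -0.    ,  0.0016]), array([ 0.0004,  0.0015, -0.0015])) [-0.9925  0.1117  0.266 ]
```

```bash
python3 inch.py '{"motion": [[0,0.01,0,0,0,0,0],[0,0.024,0,0,0,0,0],[0,0.039,0,0,0,0,0],[0,0.054,0,0,0,0,0],[0,0.069,0,0,0,0,0],[0,0.084,0,0,0,0,0],[0,0.099,0,0,0,0,0],[0,0.114,0,0,0,0,0],[0,0.129,0,0,0,0,0],[0,0.14,0,0,0,0,0]]}'
python3 inch.py '{"motion": [[0,0.005,0,0,0,0,0],[0,0.009,0,0,0,0,0],[0,0.012,0,0,0,0,0],[0,0.015,0,0,0,0,0],[0,0.017,0,0,0,0,0],[0,0.017,0,0,0,0,0]]}'
```

```text
time: 14.68
eef_pos: [0.5347, 0.1033, 0.082]
tcp_rot: [0.999, 0.044, -0.0, -0.0]
contact_force: [1.0, 1.5, 0.2]
opening: 0.001
finger_force: 0.9
time: 15.42
eef_pos: [0.5359, 0.0872, 0.082]
tcp_rot: [0.999, 0.044, -0.0, 0.0]
contact_force: [0.4, 1.1, 0.3]
opening: 0.0
finger_force: 0.3
```

```bash
for i in 1 ; do python3 inch.py '{"motion": [[0,0.002,0,0,0,0,0],[0,0.004,0,0,0,0,0],[0,0.006,0,0,0,0,0],[0,0.006,0,0,0,0,0]]}'; done
python3 inch.py '{"motion": [[0,0.002,0,0,0,0,0],[0,0.004,0,0,0,0,0],[0,0.004,0,0,0,0,0]]}'
python3 - <<'E'
from h import *
from plant import ctrl
s=ctrl.get_state(); print((s["eef_pos"]-H)@X,s["contact_force"])
E
```

```text
time: 15.92
eef_pos: [0.5365, 0.0811, 0.082]
tcp_rot: [0.999, 0.044, -0.0, 0.0]
contact_force: [0.1, 0.5, -0.4]
opening: 0.001
finger_force: 0.3
time: 16.3
eef_pos: [0.5366, 0.0805, 0.0821]
tcp_rot: [0.999, 0.043, -0.0, -0.003]
contact_force: [-0.7, 12.7, 1.1]
opening: 0.0
finger_force: 5.9
0.1420647400555359 [-0.7262 12.7018  1.0993]
```

The hatch hit its frame at stand x 0.142, where 0.1425 was expected, with the force rising to 13 N. Now I'll back off, lift and check.

```bash
python3 inch.py '{"motion": [[0,-0.004,0,0,0,0,0],[0,-0.015,0,0,0,0,0],[0,-0.03,0,0,0,0,0],[0,-0.03,-0.03,0,0,0,0],[0,-0.03,-0.08,0,0,0,0],[0,-0.03,-0.13,0,0,0,0],[0,-0.06,-0.17,0,0,0,0],[0,-0.1,-0.2,0,0,0,0],[0,-0.13,-0.2,0,0,0,0],[0,-0.13,-0.2,0,0,0,0]]}'
python3 - <<'E'
from h import *
from plant import ctrl
c=ctrl.read_camera("scene"); cv2.imwrite("pics/s4.png",cv2.resize(c["pixels"][120:310,110:370,::-1],None,fx=3,fy=3))
print(ctrl.get_state()["contact_force"])
E
```

```text
time: 17.55
eef_pos: [0.525, 0.2089, 0.2825]
tcp_rot: [0.999, 0.046, 0.0, 0.0]
contact_force: [-0.1, -1.1, -0.1]
opening: 0.006
finger_force: 0.0
[-0.346  -0.1899 -0.4059]
```

View pics/s4.png

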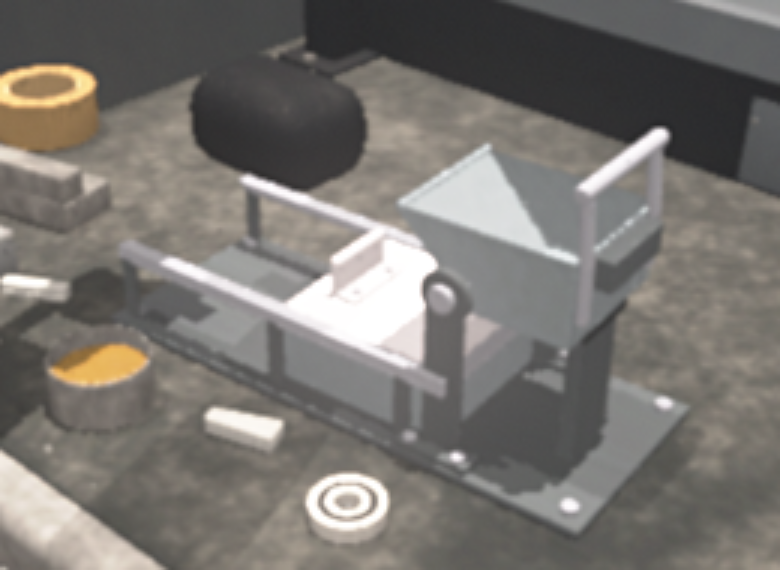

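The hatch covers the bin with its tab at (360,258), the skip is upright, the bystanders are unmoved, and the arm is clear. Handing in.

```bash
python3 -c "
from plant import ctrl
print(ctrl.sign_off())"
```

```text
the job is handed in; nothing more can be done
None
```

I tipped the skip and all three bolts landed in the bin, then eased it back upright, pushed the hatch shut against its frame, and handed the job in at about 17.6 s with the bystanders unmoved; sign-off returned no verdict.

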